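# Roll a conduit stub into the V-rest and push it up to the end stop

## Task

Roll the loose stub of metal conduit along the bench, pushing it by its side, up the ramp of the V-rest and over the lip so that it lies in the V; then push it lengthways, gently, until its end meets the end stop of the rest, and leave it there. Only push it with the fingers: never take it between them or lift it, and leave everything else on the shelf where it is.

Things in the scene. Friction and masses are not known exactly. Their poses are not given: they have to be found in the camera images.
- pipe: Conduit stub: smooth bare-metal round bar, 32 mm diameter, 160 mm long, flat ends with black plugs, about 0.2 kg, loose on the bench on the rest's ramp side, up to 0.3 rad out of line with the V. Origin on its axis at mid-length; its y runs along the bar, x and z turn as it rolls. Slippery (friction about 0.35 on everything); rolls readily when pushed at or below mid-height, soon stops when left; pushed near its top it jams.
- rest: V-rest: folded grey-painted steel sheet fixed to the bench, 150 mm long (its y). Origin at bench level under the bottom of the V, at mid-length. Across it (its x): ramp from the bench at -66 mm up to a lip 14 mm high at -16.5 to -14; 90 degree V down to bench level at 0; back face up to 32 mm at +32. 3 mm thick tabs behind, to +69. The bar comes from -x, up the ramp. The -y end is open.
- stop (a point): Middle of the inner face of the rest's end stop: in the rest's frame x = 8, y = +75, z = 25 mm. The stop is an upright plate 8 mm thick and 50 mm high at the rest's +y end, reaching from x = -20 to +36 mm. Axes as the rest's.
- seat (a point): Where the middle of the bar's axis is when it lies in the V with its end against the stop: in the rest's frame x = 0, y = -5, z = 22.6 mm. Axes as the rest's (y along the V towards the stop).
- torch: Red plastic torch standing upright on its lens, 54 mm in diameter and 150 mm high; origin under its centre. Leave alone.
- level: Steel spirit level standing on edge behind the rest, 230 mm (its y) by 22 mm, 48 mm high; origin under its centre. Leave alone.
- dish: White ceramic tealight dish, 72 mm across, 22 mm high; origin under its centre. Leave alone.
- case: Grey plastic screwdriver set case, 100 x 75 mm, 30 mm high; origin under its centre. Leave alone.
- tape: Roll of black tape lying flat, 60 mm across, 19 mm high; origin under its centre. Leave alone.
- driver: Screwdriver lying along its x axis, 170 mm long, black handle; origin under it. Leave alone.

How it is judged:
On the way, in this order (a step that is already met when the one before it is completed fails the run):
1. the conduit rolls along the bench or ramp (angular speed of pipe above 0.3 rad/s and x of pipe in the frame of seat below -0.02 m), for 0.1 s.
2. the conduit lies in the V (x of pipe in the frame of seat between -0.004 and 0.004 m and z of pipe in the frame of seat between -0.003 and 0.003 m and angle between the y axis of pipe and the y axis of seat, either way round below 0.05 rad), for 0.2 s.
At the end, for the whole second after the job is handed in: The conduit lies in the V (axis within 4 mm across and 3 mm in height of its seated place, in line within 0.05 rad), its end within 3 mm of the end stop, at rest and let go; the other things are within 20 mm of where they stood (all of step 2 and y of pipe in the frame of seat between -0.003 and 0.003 m and linear speed of pipe below 0.01 m/s and distance of each of torch, level, dish, case, tape, driver from where it was at the start of the episode below 0.02 m); the robot touches nothing.
It fails at once if the conduit is lifted off the bench or the rest (axis more than 10 mm above where it runs), or tipped by more than 0.2 rad (height (world z) of pipe above 0.041 m or (x of pipe in the frame of seat below -0.09 m and height (world z) of pipe above 0.026 m) or angle between pipe's own y axis and vertical below 1.37 rad or angle between pipe's own y axis and vertical above 1.77 rad).
It fails at once if the conduit is taken between the fingers (x of the grasp point in the frame of pipe between -0.01 and 0.01 m and z of the grasp point in the frame of pipe between -0.01 and 0.01 m and y of the grasp point in the frame of pipe between -0.085 and 0.085 m).
It fails at once if the conduit is pressed with more than 30 N (contact force between the fingers and pipe above 30 N).
It fails at once if a bystander is moved by more than 20 mm (distance of any of torch, level, dish, case, tape, driver from where it was at the start of the episode above 0.02 m).
It also fails if it takes over 48 s, if anything falls off the work surface, if the arm or the gripper's body presses on something with over 40 N, if the wrist force passes 120 N, or if a joint passes its speed limit or range.

## Robot

A 7-joint arm with a two-finger parallel gripper is mounted at the origin on the work surface. World frame = base frame: x ahead of the robot, y to its left, z up, the work surface at z = 0. Lengths are in m, angles in rad, forces in N, time in s.
With the tool pointing down it reaches from about 0.4 to 0.85 m from the base axis. Payload 4.5 kg.
Tool frame: the origin (TCP) lies where the fingers leave the gripper's body, on its centre line; the fingertips stand 64 mm ahead of it and the grasp point (between the pads) lies 45 mm ahead of it; z points along the fingers, y is the direction in which the jaws open and shut (so a half turn about z gives the same grasp; the last joint's range is limited). The gripper opens to 88 mm and grips with 3 to 60 N. Pads are 18 mm wide; open, the fingers measure 123 mm over their backs; the gripper's body (75 mm by 187 mm) begins 45 mm behind the grasp point.
Start: joints at [-1.18, 0.689, -0.195, 1.565, 0.157, 0.902, -0.215], TCP at [0.218, 0.586, 0.303] pointing down, gripper open.
Joint ranges: [-3.01, 3.01], [-0.46, 2.08], [-1.47, 1.51], [0.13, 2.56], [-1, 4.14], [0.04, 2.09], [-2.66, 2.66]. Speed limits (rad/s): [2.57, 2.57, 3.14, 3.14, 3.14, 3.14, 3.14].

## Interface

Orientations are given as a unit quaternion [x, y, z, w].
In Python, from plant import monitor, snapshot, workorder, finder gives the robot as it stands.
- The arm moves only by the tool carry_out, never from a script. Its argument "motion" is one flat list of numbers, 6 for each row, row after row: the shift along the tool's x, y, z in cm, then the turn, a rotation vector about the tool's x, y, z in rad. In form: [x, y, z, rx, ry, rz, x, y, z, rx, ry, rz, ...]. A call has 1 to 8 rows; each row shifts and turns the commanded pose from where the row before left it, along the tool's axes as they then stand; what a row does not reach is not made up. A row lasts 1/8 s, in which the tool goes at most 62.5 mm and 10.7 degrees, less where a joint would pass 70% of its speed; a pose out of reach is approached as far as the arm can. A call with a gripper value outside its range is refused whole. "hand" is the finger opening in cm, from 0 to 8.81, set as the call begins (left out, the last holds). The fingers move at their own pace and stop on an object; "grip_force" is the grip in N (left out, the last holds). Time passes only in rows, so rows that do not move let the fingers close. It gives the time, the measured TCP pose, the force and the opening at its end, in the units of the state.
- monitor.get_state(): the state, without advancing time (a new reading comes with each control period).
- snapshot(name): name is "scene" or "top" or "wrist"; returns a dict with "frame" (384x512x3 uint8, red, green, blue), "range_z" (384x512 float32, m along the optical axis (not along the pixel's ray), 0 where there is no reading), "fx", "fy", "cx", "cy" (pixels), "rvec" (rotation vector, rad) and "tvec" (3), from world to camera coordinates, as OpenCV has them; the wrist camera has in their place "hand_eye" (4x4, takes a point from camera to tool coordinates, whose origin is the TCP and whose axes are the flange's). Camera axes: x right, y down, z forward; pixel columns grow to the right and rows downward; lengths in m; the calibration is good to about 2 mm. A picture is of the moment at which its call begins: read the wrist's pose just before it.
- workorder.finish_job(): hands the job in, once; it reports no verdict.
Trained networks look in a picture, given as the dict that the camera call returned (one of the last four; its "shot" number tells which), for a name from the list of things; names that differ only in an ending like _2 or _b are one class to them, and where a whole thing is asked for, a point or a joint stands for the part that bears it (a point fixed in the world has none). Each returns a list of dicts, best first, with "p" (0 to 1); they miss things now and then, are a little off and sometimes report something else, mostly with a low value. They report only what shows in the picture. A call takes as long as a camera call.
- finder.masks_of(picture, thing): "pixels" (384x512 bool, what is visible of it) and "extent" ([left, top, right, bottom] in pixels, round what is visible of it).
The state is a dict: "clock": time; "q": joint angles; "qd": joint speeds; "joint_torque": joint torques, N m; "tool_pos": TCP position; "eef_rot": TCP orientation; "contact_force": force on the tool from outside, world axes, zero at the start; "moment": the same for the moment, N m; "opening": opening from 0.0 (shut) to 1.0 (fully open).
Only numpy, scipy, OpenCV 4.12 (cv2) and the standard library are available. Lean on these libraries where they do the work, as an engineer would, in place of code of your own. Each camera call takes 0.05 s, during which the arm holds its last target. There are 200 camera calls.

## Working session

There is one attempt and no reset: what is moved stays moved. The work goes in short steps, Python scripts to look and compute and a tool call to move; the robot and the scene stay as the last step left them, time stands still between calls to the robot, and variables do not carry over. Pictures are saved under pics/ and viewed, about 8 in all and at most 12, crops included, and the job is handed in when it is done.

Besides the shell and the picture viewer there is one more tool, called after "Request:" in YAML: its name, and indented under it one key for each argument. carry_out: Moves the arm, as the interface text tells. Its arguments: {"type":"object","properties":{"motion":{"type":"array"},"hand":{"type":"number"},"grip_force":{"type":"number"}},"required":["motion"]}

```bash
mkdir -p pics
cat > h.py <<'E'
import numpy as np, cv2
from scipy.spatial.transform import Rotation as R
from plant import monitor, snapshot, workorder, finder
def cam2world(p, st=None):
    if 'hand_eye' in p:
        T=np.eye(4);T[:3,:3]=R.from_quat(st['eef_rot']).as_matrix();T[:3,3]=st['tool_pos']
        return T@np.array(p['hand_eye'])
    T=np.eye(4);M=R.from_rotvec(np.array(p['rvec']).ravel()).as_matrix()
    T[:3,:3]=M.T;T[:3,3]=-M.T@np.array(p['tvec']).ravel();return T
def pts(p,mask,st=None):
    v,u=np.nonzero(mask&(p['range_z']>0));z=p['range_z'][v,u]
    c=np.stack([(u-p['cx'])/p['fx']*z,(v-p['cy'])/p['fy']*z,z,np.ones_like(z)])
    return (cam2world(p,st)@c)[:3].T
def save(p,n): cv2.imwrite('pics/'+n,p['frame'][:,:,::-1])
E
python3 - <<'E'
from h import *
st=monitor.get_state();print(st)
for n in ['top','scene']:
    p=snapshot(n);save(p,n+'0.png')
    for t in ['pipe','rest','torch','level','dish','case','tape','driver']:
        for d in finder.masks_of(p,t)[:2]:
            if d['p']<.3: continue
            P=pts(p,d['pixels'])
            if len(P)<10: continue
            xy=P[:,:2].astype(np.float32);r=cv2.minAreaRect(xy)
            print(n,t,round(d['p'],2),np.round(d['extent']),len(P),'med',np.median(P,0).round(3),'lo',np.percentile(P,2,axis=0).round(3),'hi',np.percentile(P,98,axis=0).round(3),np.round(r[0],3),np.round(r[1],3),round(r[2],1))
E
cd pics; python3 -c "
import cv2,numpy as np
cv2.imwrite('both.png',cv2.resize(np.vstack([cv2.imread('top0.png'),cv2.imread('scene0.png')]),(400,600)))"
```

```text
{'clock': 0.0, 'q': array([-1.18019522,  0.68995926, -0.19448859,  1.56635495,  0.15732834,
        0.90246873, -0.21509284]), 'qd': array([ 0.00101437,  0.00144918,  0.00127652, -0.0025526 ,  0.00182689,
        0.00105412,  0.00091554]), 'joint_torque': array([ 1.47322221e-04, -5.27576101e+01, -1.26651641e+00, -1.53423876e+01,
       -5.25364035e-02,  6.31947740e-03,  1.59520223e-04]), 'tool_pos': array([0.21817535, 0.58513667, 0.30192179]), 'eef_rot': array([ 1.77410947e-01,  9.84136448e-01, -8.95660872e-04, -7.64032533e-05]), 'contact_force': array([ 0.24589621,  0.12849269, -0.11126515]), 'moment': array([ 0.03504902, -0.03554492,  0.02127938]), 'opening': 0.9957447130529411}
top pipe 0.85 [222. 242. 294. 275.] 1055 med [0.466 0.003 0.028] lo [ 0.439 -0.072  0.017] hi [0.492 0.078 0.034] [0.467 0.003] [0.161 0.035] 77.9
top rest 0.84 [208. 150. 284. 212.] 3473 med [0.643 0.023 0.008] lo [ 0.583 -0.052 -0.002] hi [0.71  0.096 0.047] [0.651 0.025] [0.165 0.138] 84.0
top torch 0.87 [136. 195. 174. 228.] 714 med [0.555 0.217 0.093] lo [ 0.536  0.199 -0.001] hi [0.586 0.26  0.152] [0
[... 2042 characters left out ...]
2 -0.223  0.028] lo [ 0.45  -0.276  0.004] hi [ 0.548 -0.192  0.033] [ 0.494 -0.234] [0.077 0.104] 73.3
scene case 0.49 [224. 184. 296. 241.] 2316 med [0.655 0.033 0.01 ] lo [ 0.587 -0.047 -0.   ] hi [0.715 0.103 0.05 ] [0.653 0.025] [0.162 0.136] 83.0
scene tape 0.82 [185. 178. 210. 200.] 412 med [ 0.714 -0.134  0.016] lo [ 0.686 -0.163 -0.   ] hi [ 0.741 -0.107  0.022] [ 0.709 -0.138] [0.072 0.063] 18.6
scene tape 0.71 [266. 267. 336. 307.] 643 med [0.7   0.254 0.021] lo [0.647 0.231 0.001] hi [0.804 0.27  0.028] [0.721 0.243] [0.039 0.184] 82.4
scene driver 0.79 [265. 264. 338. 306.] 585 med [0.699 0.254 0.022] lo [0.649 0.231 0.008] hi [0.804 0.269 0.028] [0.727 0.24 ] [0.038 0.167] 80.2
```

View pics/top0.png

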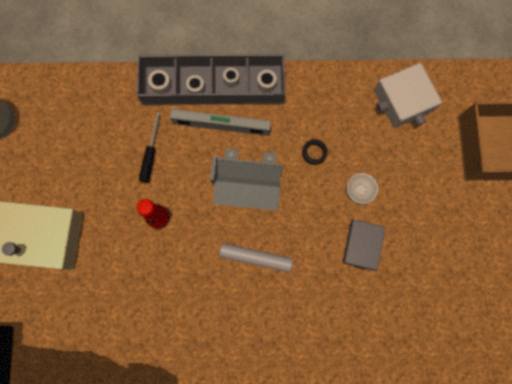

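View pics/scene0.png

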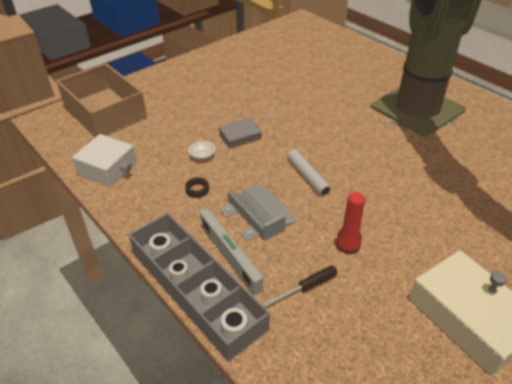

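Request:
carry_out:
  motion: [-3.5,-3.9,0,0,0,0,-3.5,-3.9,0,0,0,0,-3.5,-3.9,0,0,0,0,-3.5,-3.9,0,0,0,0,-3.5,-3.9,0,0,0,0,-3.5,-3.9,0,0,0,0,-3.5,-3.9,0,0,0,0,-3.5,-3.9,0,0,0,0]

```text
clock: 1.9
tool_pos: [0.3724, 0.1941, 0.303]
eef_rot: [0.177, 0.984, 0.0, 0.0]
contact_force: [1.1, 0.6, -0.5]
opening: 1.0
```

Request:
carry_out:
  motion: [-3.5,-3.9,0,0,0,0,-3.5,-3.9,0,0,0,0,-3.5,-3.9,0,0,0,0,-3.5,-3.9,0,0,0,0,0,0,0,0,0,-0.12,0,0,0,0,0,-0.12,0,0,0,0,0,0]

```text
clock: 2.78
tool_pos: [0.4485, 0.0003, 0.3028]
eef_rot: [0.059, 0.998, 0.0, 0.0]
contact_force: [0.3, 0.8, -0.7]
opening: 1.0
```

```bash
cat > fit.py <<'E'
from h import *
from scipy.optimize import least_squares
def fitrest(P):
    # profile fit: x0 along rest x, yaw ; y from stop
    def loc(q,P):
        c,s=np.cos(q[2]),np.sin(q[2]);d=P[:,:2]-q[:2]
        return d@np.array([c,s]),d@np.array([-s,c])
    q=np.array([0.645,0.02,-0.11]);zo=0.
    for it in range(4):
        def f(v):
            x,y=loc([v[0],q[1],v[1]],P);m=(abs(y)<.065)
            h=np.interp(x,[-.066,-.0165,-.014,0,.032],[0,.014,.014,0,.032])
            return np.where(m&(x>-.064)&(x<.030)&(P[:,2]<.04),P[:,2]-h-v[2],0.0)
        r=least_squares(f,[q[0],q[2],zo],loss='soft_l1',f_scale=.002)
        q[0],q[2],zo=r.x
        x,y=loc(q,P)
        s=y[(P[:,2]>.036)&(x>-.02)&(x<.034)]
        ends=y[(P[:,2]<.03)&(P[:,2]>.004)&(x<.03)]
        # stop top spans 75..83
        dy=np.median(s)-.079; lo=np.percentile(ends,1)+.075
        q[:2]+=dy*np.array([-np.sin(q[2]),np.cos(q[2])])
    return q,zo,np.median(abs(f(r.x)[f(r.x)!=0])),len(s),(dy,lo)
def fitpipe(P):
    P=P[P[:,2]>.018];
    best=None
    m=P[:,:2].mean(0);u=np.linalg.svd(P[:,:2]-m,full_matrices=False)[2][0];u*=np.sign(u[1])
    n=np.array([u[1],-u[0]])
    a=(P[:,:2]-m)@u;t=np.percentile(a,[.5,99.5])
    def f(v):
        nn=n+v[1]*u;d=(P[:,:2]-m)@nn-v[0];return np.hypot(d,P[:,2]-v[2])-.016
    r=least_squares(f,[0,0,.016],loss='soft_l1',f_scale=.002)
    nn=n+r.x[1]*u;yaw=np.arctan2(nn[1],nn[0])
    return m+u*t.mean()+n*r.x[0],yaw,r.x[2],t[1]-t[0]
def look(name,rest=True,png=None):
    st=monitor.get_state();p=snapshot(name)
    if png: save(p,png)
    for t in ['rest','pipe']:
        d=finder.masks_of(p,t)
        if not d: print(name,t,'none');continue
        P=pts(p,d[0]['pixels'],st)
        try:
            o=fitrest(P) if t=='rest' else fitpipe(P)
            print(name,t,round(d[0]['p'],2),len(P),[np.round(k,4) for k in o])
        except Exception as e: print(name,t,d[0]['p'],e)
E
python3 - <<'E'
from fit import *
st=monitor.get_state();print(st['clock'],st['tool_pos'],st['eef_rot'],st['contact_force'])
look('top');look('scene');look('wrist',png='w1.png')
E
```

```text
2.775 [4.48498349e-01 2.82190105e-04 3.02790748e-01] [5.91733278e-02 9.98247684e-01 2.30540109e-04 1.61175953e-04] [ 0.28928225  0.8372928  -0.65623177]
top rest 0.82 3314 [array([ 0.6482,  0.0171, -0.1134]), np.float64(-0.0009), np.float64(0.0015), np.int64(96), array([0.    , 0.0027])]
top pipe none
scene rest 0.67 2329 [array([ 0.6507,  0.0228, -0.1112]), np.float64(0.0002), np.float64(0.0009), np.int64(143), array([-0.    , -0.0011])]
scene pipe 0.9 676 [array([0.469 , 0.0068]), np.float64(-0.2279), np.float64(0.016), np.float64(0.1603)]
wrist rest 0.67 5142 [array([ 0.6482,  0.0155, -0.1131]), np.float64(-0.0011), np.float64(0.0006), np.int64(24), array([-0.    ,  0.0035])]
wrist pipe 0.55 3115 [array([0.4663, 0.0027]), np.float64(-0.2327), np.float64(0.0148), np.float64(0.1578)]
```

View pics/w1.png

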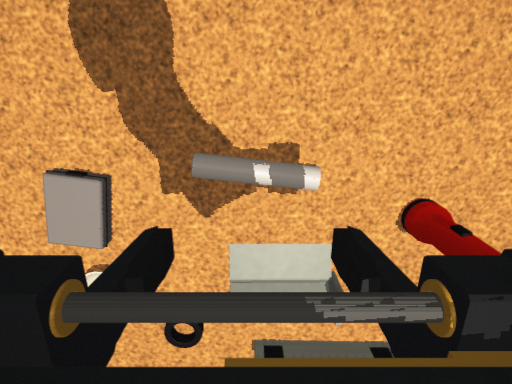

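Request:
carry_out:
  motion: [2.4,0.5,1,0,0,0,0,0,5,0,0,0,0,0,5.5,0,0,0,0,0,5.5,0,0,0,0,0,4,0,0,0,0,0,1.5,0,0,0,0,0,0,0,0,0]

```text
clock: 4.1
tool_pos: [0.4289, 0.0063, 0.1128]
eef_rot: [0.058, 0.998, -0.004, -0.002]
contact_force: [-0.2, 0.2, 0.1]
opening: 1.005
```

Request:
carry_out:
  motion: [-0.4,0,0,0,0,0,-0.4,0,0,0,0,0,-0.4,0,0,0,0,0,-0.4,0,0,0,0,0,-0.4,0,0,0,0,0,-0.4,0,0,0,0,0,-0.4,0,0,0,0,0,-0.4,0,0,0,0,0]

```text
clock: 5.1
tool_pos: [0.4608, 0.0023, 0.1133]
eef_rot: [0.058, 0.998, -0.004, -0.002]
contact_force: [-0.0, -0.1, -1.4]
opening: 1.0
```

Run:
```python
from fit import *
st=monitor.get_state();print(st['clock'],st['tool_pos'],st['eef_rot'],st['contact_force'])
look('scene',png='s2.png');look('top',png='t2.png')
```

```text
5.1 [0.46084641 0.00231976 0.113279  ] [ 0.05835127  0.99828633 -0.00408165 -0.00169756] [-0.02566755 -0.07820831 -1.38088751]
scene rest 0.73 2410 [array([ 0.6507,  0.0224, -0.1118]), np.float64(0.0002), np.float64(0.001), np.int64(141), array([ 0.    , -0.0004])]
scene pipe 0.96 633 [array([0.4692, 0.0072]), np.float64(-0.2337), np.float64(0.016), np.float64(0.1586)]
top rest 0.93 3388 [array([ 0.6482,  0.017 , -0.1111]), np.float64(-0.0009), np.float64(0.0015), np.int64(99), array([0.    , 0.0028])]
top pipe none
```

View pics/s2.png

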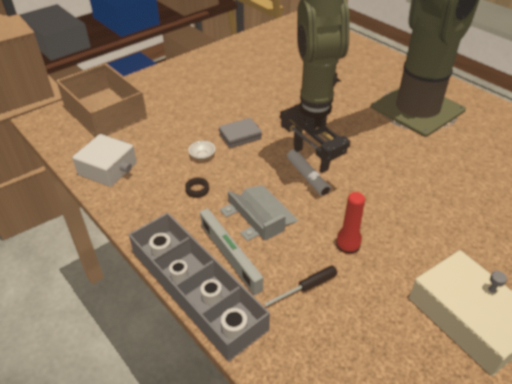

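Request:
carry_out:
  motion: [1.8,0,0,0,0,0,1.8,0,0,0,0,0,0,0,0,0,0,0,0,0,1.3,0,0,0,0,0,1.3,0,0,0,0,0,1.3,0,0,0,0,0,0,0,0,0]

```text
clock: 6.28
tool_pos: [0.4237, 0.0059, 0.0754]
eef_rot: [0.059, 0.998, -0.004, -0.005]
contact_force: [-0.0, 0.2, 0.7]
opening: 1.002
```

Request:
carry_out:
  motion: [-0.5,0,0,0,0,0,-0.5,0,0,0,0,0,-0.4,0,0,0,0,0,-0.4,0,0,0,0,0,-0.4,0,0,0,0,0,-0.4,0,0,0,0,0,-0.4,0,0,0,0,0,-0.4,0,0,0,0,0]

```text
clock: 7.28
tool_pos: [0.4577, 0.0024, 0.0762]
eef_rot: [0.057, 0.998, -0.005, -0.004]
contact_force: [-0.1, -0.2, 1.3]
opening: 0.998
```

Run:
```python
from fit import *
st=monitor.get_state();print(st['clock'],st['tool_pos'],st['eef_rot'],st['contact_force'])
look('scene',png='s3.png');look('wrist',png='w3.png')
```

```text
7.275 [0.4577462  0.00236262 0.0761673 ] [ 0.0574716   0.9983274  -0.00517747 -0.00355163] [-0.09072127 -0.18592448  1.32625752]
scene rest 0.69 2274 [array([ 0.6506,  0.0226, -0.1118]), np.float64(0.0002), np.float64(0.0009), np.int64(141), array([-0.    ,  0.0015])]
scene pipe 0.78 715 [array([4.915e-01, 4.000e-04]), np.float64(-0.2347), np.float64(0.016), np.float64(0.1618)]
wrist rest none
wrist pipe 0.64 5941 [array([0.494 , 0.0075]), np.float64(-0.2282), np.float64(0.0149), np.float64(0.1244)]
```

View pics/w3.png

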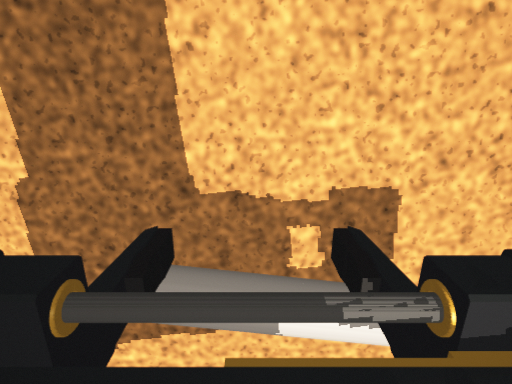

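Request:
carry_out:
  motion: [-0.4,0,0,0,0,0,-0.4,0,0,0,0,0,-0.4,0,0,0,0,0,-0.4,0,0,0,0,0,-0.4,0,0,0,0,0,-0.4,0,0,0,0,0,-0.4,0,0,0,0,0,-0.4,0,0,0,0,0]

```text
clock: 8.57
tool_pos: [0.489, -0.0018, 0.0754]
eef_rot: [0.058, 0.998, -0.005, -0.004]
contact_force: [-0.5, 0.6, -0.8]
opening: 0.997
```

Run:
```python
from fit import *
st=monitor.get_state();print(st['clock'],st['tool_pos'],st['eef_rot'],st['contact_force'])
look('scene',png='s4.png')
```

```text
8.575 [ 0.48899889 -0.00182238  0.07543799] [ 0.05802358  0.9982936  -0.00493742 -0.00433349] [-0.50684102  0.61494826 -0.84487308]
scene rest 0.6 2264 [array([ 0.6507,  0.0226, -0.1131]), np.float64(0.0003), np.float64(0.001), np.int64(136), array([ 0.    , -0.0003])]
scene pipe 0.58 667 [array([ 0.5222, -0.0045]), np.float64(-0.2241), np.float64(0.016), np.float64(0.1583)]
```

Request:
carry_out:
  motion: [-0.4,0,0,0,0,0,-0.4,0,0,0,0,0,-0.4,0,0,0,0,0,-0.4,0,0,0,0,0,-0.4,0,0,0,0,0,-0.4,0,0,0,0,0,-0.4,0,0,0,0,0,-0.4,0,0,0,0,0]

```text
clock: 9.72
tool_pos: [0.5208, -0.0055, 0.0752]
eef_rot: [0.058, 0.998, -0.005, -0.004]
contact_force: [-0.8, 0.1, 0.9]
opening: 0.998
```

Request:
carry_out:
  motion: [-0.3,0,0,0,0,0,-0.3,0,0,0,0,0,-0.3,0,0,0,0,0,-0.3,0,0,0,0,0,-0.3,0,0,0,0,0,-0.3,0,0,0,0,0,0,0,0,0,0,0]

```text
clock: 10.6
tool_pos: [0.5386, -0.0076, 0.075]
eef_rot: [0.058, 0.998, -0.005, -0.004]
contact_force: [-0.4, 0.1, 0.8]
opening: 1.0
```

Run:
```python
from fit import *
st=monitor.get_state();print(st['clock'],st['tool_pos'],st['eef_rot'],st['contact_force'])
look('scene',png='s5.png')
```

```text
10.6 [ 0.53864096 -0.00759385  0.07502897] [ 0.05816402  0.99828639 -0.00485665 -0.00420012] [-0.43552553  0.0942036   0.7670576 ]
scene rest 0.85 2382 [array([ 0.6507,  0.0226, -0.1151]), np.float64(0.0003), np.float64(0.0009), np.int64(148), array([ 0.    , -0.0005])]
scene pipe 0.64 729 [array([ 0.5698, -0.0172]), np.float64(-0.2225), np.float64(0.016), np.float64(0.161)]
```

View pics/s5.png

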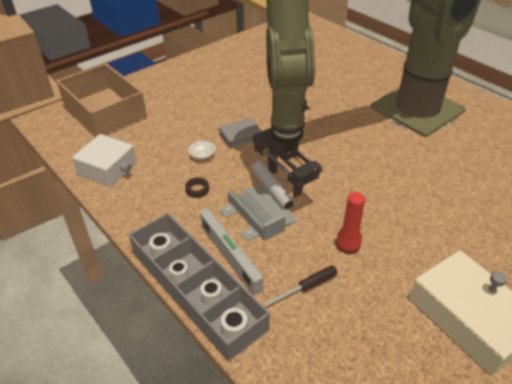

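Request:
carry_out:
  motion: [-0.3,0,0,0,0,0,-0.3,0,0,0,0,0,-0.3,0,0,0,0,0,-0.3,0,0,0,0,0,-0.3,0,-0.05,0,0,0,-0.3,0,-0.05,0,0,0,-0.3,0,-0.05,0,0,0]

```text
clock: 11.62
tool_pos: [0.5584, -0.0099, 0.0763]
eef_rot: [0.058, 0.998, -0.005, -0.005]
contact_force: [-4.4, 0.3, 2.3]
opening: 0.998
```

Run:
```python
from fit import *
st=monitor.get_state();print(st['clock'],st['tool_pos'],st['eef_rot'],st['contact_force'])
look('scene',png='s6.png')
```

```text
11.625 [ 0.55839315 -0.00987771  0.07631972] [ 0.05775104  0.99830398 -0.00507384 -0.00531309] [-4.36166537  0.31771426  2.33669075]
scene rest 0.93 2244 [array([ 0.6507,  0.0225, -0.1131]), np.float64(0.0003), np.float64(0.0009), np.int64(143), array([ 0.    , -0.0007])]
scene pipe 0.77 763 [array([ 0.5838, -0.0194]), np.float64(-0.1158), np.float64(0.0179), np.float64(0.1608)]
```

Request:
carry_out:
  motion: [-0.3,0,-0.05,0,0,0,-0.3,0,-0.05,0,0,0,-0.3,0,-0.05,0,0,0,-0.3,0,-0.06,0,0,0,-0.3,0,-0.06,0,0,0,-0.3,0,-0.06,0,0,0,-0.3,0,-0.06,0,0,0,-0.3,0,-0.06,0,0,0]

```text
clock: 12.78
tool_pos: [0.5834, -0.0128, 0.0807]
eef_rot: [0.058, 0.998, -0.005, -0.004]
contact_force: [-4.3, 0.6, 2.5]
opening: 1.001
```

Run:
```python
from fit import *
st=monitor.get_state();print(st['clock'],st['tool_pos'],st['eef_rot'],st['contact_force'])
look('scene',png='s7.png')
```

```text
12.775 [ 0.5833506  -0.01277908  0.08073354] [ 0.05803107  0.99829295 -0.00497414 -0.0043395 ] [-4.31754683  0.64372802  2.46119084]
scene rest 0.63 1939 [array([ 0.6507,  0.0226, -0.1135]), np.float64(0.0003), np.float64(0.0009), np.int64(145), array([0.    , 0.0003])]
scene pipe 0.88 768 [array([ 0.6089, -0.0224]), np.float64(-0.1147), np.float64(0.025), np.float64(0.1615)]
```

Request:
carry_out:
  motion: [-0.3,0,-0.05,0,0,0,-0.3,0,-0.05,0,0,0,-0.3,0,-0.05,0,0,0,-0.3,0,-0.05,0,0,0,-0.3,0,-0.05,0,0,0,-0.3,0,0,0,0,0,-0.2,0,0,0,0,0,-0.2,0,0,0,0,0]

```text
clock: 13.92
tool_pos: [0.6062, -0.0154, 0.0831]
eef_rot: [0.058, 0.998, -0.005, -0.003]
contact_force: [0.5, -0.3, -0.0]
opening: 0.998
```

Run:
```python
from fit import *
st=monitor.get_state();print(st['clock'],st['tool_pos'],st['eef_rot'],st['contact_force'])
look('scene',png='s8.png')
```

```text
13.925 [ 0.60617181 -0.01543005  0.0831152 ] [ 0.05827722  0.99828334 -0.0047947  -0.00333854] [ 0.45348033 -0.29748426 -0.00272838]
scene rest 0.84 1858 [array([ 0.6505,  0.0226, -0.1131]), np.float64(0.0003), np.float64(0.0008), np.int64(144), array([0.    , 0.0011])]
scene pipe 0.98 743 [array([ 0.6324, -0.0256]), np.float64(-0.114), np.float64(0.0302), np.float64(0.1622)]
```

Request:
carry_out:
  motion: [-0.2,0,0,0,0,0,-0.2,0,0,0,0,0,-0.2,0,0,0,0,0,0,0,0,0,0,0,0,0,0,0,0,0]

```text
clock: 14.7
tool_pos: [0.611, -0.016, 0.083]
eef_rot: [0.058, 0.998, -0.005, -0.004]
contact_force: [-0.1, 0.0, -0.1]
opening: 0.997
```

Run:
```python
from fit import *
st=monitor.get_state();print(st['clock'],st['tool_pos'],st['eef_rot'],st['contact_force'])
look('scene',png='s9.png')
```

```text
14.7 [ 0.61096619 -0.01596963  0.08297057] [ 0.05804713  0.99829221 -0.00494221 -0.00433332] [-0.1463884   0.02592303 -0.12622451]
scene rest 0.89 1825 [array([ 0.6506,  0.0225, -0.1168]), np.float64(0.0002), np.float64(0.0008), np.int64(146), array([ 0.   , -0.002])]
scene pipe 0.8 727 [array([ 0.6454, -0.0243]), np.float64(-0.1122), np.float64(0.0227), np.float64(0.1563)]
```

View pics/s9.png

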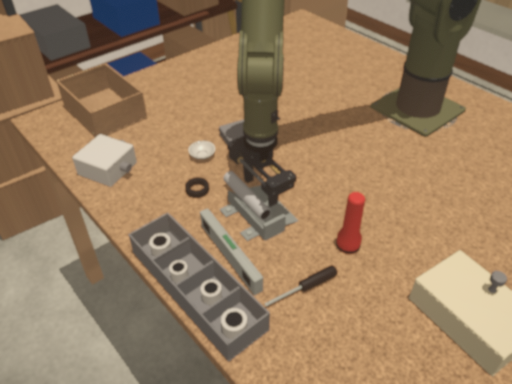

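Request:
carry_out:
  motion: [1,0,0,0,0,0,0.5,0,-1,0,0,0,0,0,-3,0,0,0,0,0,-3,0,0,0,0,0,0,0,0,0]

```text
clock: 15.48
tool_pos: [0.5978, -0.0131, 0.1558]
eef_rot: [0.058, 0.998, -0.004, -0.002]
contact_force: [0.3, -0.2, -0.7]
opening: 0.998
```

Request:
carry_out:
  motion: [-1,-2.8,0,0,0,0,-1,-2.8,0,0,0,0,-1,-2.8,0,0,0,0,-1,-2.8,0,0,0,0,-0.8,-2.6,0,0,0,0,0,0,0,0,0,0,0,0,0,0,0,0]
  hand: 0

```text
clock: 16.35
tool_pos: [0.6279, -0.1544, 0.1538]
eef_rot: [0.057, 0.998, -0.004, -0.005]
contact_force: [0.1, 0.6, 1.3]
opening: 0.228
```

Run:
```python
from fit import *
st=monitor.get_state();print(st['clock'],st['tool_pos'],st['eef_rot'],st['contact_force'],st['opening'])
d=st['tool_pos'][:2]-[.6485,.018];print('rest xy',d@[.9936,-.1128],d@[.1128,.9936])
look('scene',png='s10.png');look('top',png='t10.png');look('wrist')
```

```text
16.35 [ 0.62793045 -0.15436921  0.15383919] [ 0.05724947  0.99833989 -0.00415438 -0.00476501] [0.11331695 0.63772437 1.3048397 ] 0.22766557422723635
rest xy -0.0009946542205129735 -0.17358629230857942
scene rest 0.56 1853 [array([ 0.6506,  0.0225, -0.1094]), np.float64(0.0002), np.float64(0.0008), np.int64(142), array([-0.    ,  0.0049])]
scene pipe 0.59 811 [array([ 0.6451, -0.0269]), np.float64(-0.112), np.float64(0.0226), np.float64(0.1623)]
top rest 0.82 2706 [array([ 0.6479,  0.0169, -0.1167]), np.float64(-0.0009), np.float64(0.0015), np.int64(100), array([0.    , 0.0031])]
top pipe 0.67 893 [array([ 0.6425, -0.0311]), np.float64(-0.1085), np.float64(0.0219), np.float64(0.1556)]
wrist rest 0.69 Initial guess is outside of provided bounds
wrist pipe none
  return _methods._mean(a, axis=axis, dtype=dtype,
  ret = ret.dtype.type(ret / rcount)
```

Request:
carry_out:
  motion: [0,0,0.5,0,0,0,0,0,1.5,0,0,0,0,0,1.5,0,0,0,0,0,1.5,0,0,0,0,0,1.5,0,0,0,0,0,1.2,0,0,0,0,0,0,0,0,0]

```text
clock: 17.68
tool_pos: [0.6271, -0.1569, 0.0759]
eef_rot: [0.058, 0.998, -0.005, -0.005]
contact_force: [-0.3, 0.5, -0.2]
opening: 0.003
```

Request:
carry_out:
  motion: [0,0.4,0,0,0,0,0,0.4,0,0,0,0,0,0.4,0,0,0,0,0,0.4,0,0,0,0,0,0.3,0,0,0,0,0,0.2,0,0,0,0,0,0.2,0,0,0,0]

```text
clock: 18.55
tool_pos: [0.6304, -0.1341, 0.0769]
eef_rot: [0.058, 0.998, -0.005, -0.004]
contact_force: [0.3, -0.6, 0.6]
opening: 0.006
```

Run:
```python
from fit import *
st=monitor.get_state();print(st['clock'],st['tool_pos'],st['eef_rot'],st['contact_force'],st['opening'])
d=st['tool_pos'][:2]-[.6485,.018];print('rest xy',d@[.9936,-.1128],d@[.1128,.9936])
look('scene',png='s11.png')
```

```text
18.55 [ 0.63038856 -0.13405127  0.07685264] [ 0.05809006  0.99828943 -0.00500101 -0.00433022] [ 0.29806985 -0.57880145  0.59209739] 0.006377512337231892
rest xy -0.000844145585483666 -0.15312111626420247
scene rest 0.89 2013 [array([ 0.6506,  0.0224, -0.1129]), np.float64(0.0003), np.float64(0.0009), np.int64(143), array([ 0.   , -0.001])]
scene pipe 0.92 726 [array([ 0.6453, -0.0274]), np.float64(-0.1141), np.float64(0.0226), np.float64(0.1623)]
```

View pics/s11.png

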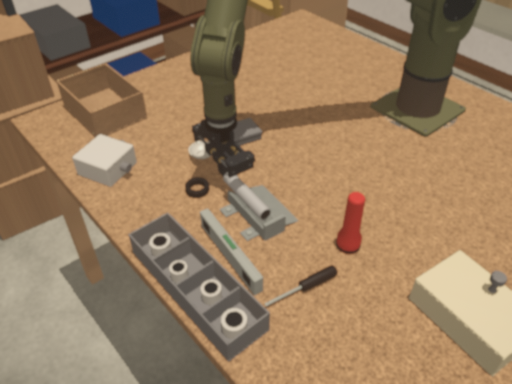

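Request:
carry_out:
  motion: [0,0.25,0,0,0,0,0,0.25,0,0,0,0,0,0.25,0,0,0,0,0,0.25,0,0,0,0,0,0.25,0,0,0,0,0,0.25,0,0,0,0,0,0.25,0,0,0,0,0,0.25,0,0,0,0]

```text
clock: 19.7
tool_pos: [0.6327, -0.1143, 0.0768]
eef_rot: [0.058, 0.998, -0.005, -0.004]
contact_force: [-0.4, -2.8, 0.9]
opening: 0.006
```

Request:
carry_out:
  motion: [0,0.25,0,0,0,0,0,0.25,0,0,0,0,0,0.25,0,0,0,0,0,0.25,0,0,0,0,0,0.25,0,0,0,0,0,0.25,0,0,0,0]

```text
clock: 20.45
tool_pos: [0.6345, -0.0993, 0.0766]
eef_rot: [0.058, 0.998, -0.005, -0.004]
contact_force: [-1.1, -3.6, 2.8]
opening: 0.003
```

Run:
```python
from fit import *
st=monitor.get_state();print(st['clock'],st['tool_pos'],st['contact_force'],st['opening'])
d=st['tool_pos'][:2]-[.6485,.018];print('rest xy',d@[.9936,-.1128],d@[.1128,.9936])
look('scene');look('top')
```

```text
20.45 [ 0.63450627 -0.09927714  0.07658825] [-1.07516419 -3.55856726  2.77202409] 0.0030136245082342072
rest xy -0.0006753116870717984 -0.11810505897176703
scene rest 0.66 1830 [array([ 0.6509,  0.0223, -0.1107]), np.float64(0.0004), np.float64(0.0007), np.int64(149), array([0.    , 0.0005])]
scene pipe 0.84 786 [array([0.649 , 0.0059]), np.float64(-0.1134), np.float64(0.0228), np.float64(0.1806)]
top rest 0.64 2300 [array([ 0.6476,  0.0166, -0.1177]), np.float64(-0.001), np.float64(0.0015), np.int64(91), array([-0.    ,  0.0027])]
top pipe 0.92 538 [array([0.6485, 0.0039]), np.float64(-0.1156), np.float64(0.0218), np.float64(0.1435)]
```

Request:
carry_out:
  motion: [0,0.2,0,0,0,0,0,0.2,0,0,0,0,0,0.2,0,0,0,0,0,0.2,0,0,0,0,0,0.15,0,0,0,0]

```text
clock: 21.38
tool_pos: [0.6356, -0.0897, 0.0765]
eef_rot: [0.058, 0.998, -0.005, -0.004]
contact_force: [0.5, -3.2, 1.2]
opening: 0.003
```

Request:
carry_out:
  motion: [0,0.1,0,0,0,0,0,0.1,0,0,0,0]

```text
clock: 21.62
tool_pos: [0.6358, -0.088, 0.0764]
eef_rot: [0.058, 0.998, -0.005, -0.004]
contact_force: [-0.4, -2.4, 2.7]
opening: 0.003
```

Request:
carry_out:
  motion: [0,0.1,0,0,0,0,0,0.1,0,0,0,0]

```text
clock: 21.88
tool_pos: [0.636, -0.086, 0.0764]
eef_rot: [0.058, 0.998, -0.005, -0.004]
contact_force: [-0.3, -3.2, 2.9]
opening: 0.006
```

Request:
carry_out:
  motion: [0,0.08,0,0,0,0,0,0.08,0,0,0,0]

```text
clock: 22.12
tool_pos: [0.6362, -0.0844, 0.0764]
eef_rot: [0.058, 0.998, -0.005, -0.004]
contact_force: [-0.3, -4.0, 2.7]
opening: 0.005
```

Request:
carry_out:
  motion: [0,0.08,0,0,0,0,0,0.08,0,0,0,0]

```text
clock: 22.38
tool_pos: [0.6364, -0.0827, 0.0764]
eef_rot: [0.058, 0.998, -0.005, -0.004]
contact_force: [0.2, -3.2, 3.0]
opening: 0.005
```

Run:
```python
from fit import *
st=monitor.get_state();print(st['clock'],st['tool_pos'],st['contact_force'],st['opening'])
look('scene',png='s12.png');look('top',png='t12.png')
```

```text
22.375 [ 0.63638451 -0.0827327   0.07635593] [ 0.16942276 -3.23574372  3.01956585] 0.004727851113592341
scene rest 0.93 1677 [array([ 0.6508,  0.0223, -0.1105]), np.float64(0.0004), np.float64(0.0008), np.int64(144), array([-0.    ,  0.0029])]
scene pipe 0.74 616 [array([0.6491, 0.0082]), np.float64(-0.1131), np.float64(0.0228), np.float64(0.149)]
top rest 0.69 2263 [array([ 0.6482,  0.0169, -0.117 ]), np.float64(-0.0008), np.float64(0.0015), np.int64(108), array([0.    , 0.0038])]
top pipe 0.7 495 [array([0.6504, 0.0219]), np.float64(-0.1089), np.float64(0.0218), np.float64(0.1391)]
```

Request:
carry_out:
  motion: [0,0.08,0,0,0,0,0,0.08,0,0,0,0]

```text
clock: 22.92
tool_pos: [0.6365, -0.0815, 0.0763]
eef_rot: [0.058, 0.998, -0.005, -0.004]
contact_force: [-1.5, -4.5, 4.0]
opening: 0.003
```

Request:
carry_out:
  motion: [0,0.08,0,0,0,0,0,0.08,0,0,0,0]

```text
clock: 23.18
tool_pos: [0.6366, -0.0814, 0.0763]
eef_rot: [0.059, 0.998, -0.006, -0.005]
contact_force: [-0.7, -7.3, 5.0]
opening: 0.0
```

Request:
carry_out:
  motion: [0,0.06,0,0,0,0,0,0.06,0,0,0,0]

```text
clock: 23.42
tool_pos: [0.6366, -0.0812, 0.0764]
eef_rot: [0.059, 0.998, -0.007, -0.005]
contact_force: [-1.0, -8.8, 4.3]
opening: 0.006
```

Request:
carry_out:
  motion: [0,-0.3,0,0,0,0,0,-1,0,0,0,0,0,-2,0,0,0,0,0,-1.5,-1,0,0,0,0,0,-3,0,0,0,0,-3,-4,0,0,0,0,-4,-4,0,0,0,0,-4,-3,0,0,0]

```text
clock: 24.42
tool_pos: [0.6199, -0.2358, 0.2306]
eef_rot: [0.058, 0.998, -0.005, -0.003]
contact_force: [0.5, -1.2, 0.7]
opening: 0.008
```

Run:
```python
from fit import *
st=monitor.get_state();print(st['clock'],st['tool_pos'],st['contact_force'],st['opening'])
look('scene',png='s13.png');look('top',png='t13.png')
a=cv2.imread('pics/s13.png')[160:260,200:320];b=cv2.imread('pics/t13.png')[140:220,195:315]
cv2.imwrite('pics/c13.png',np.vstack([cv2.resize(a,(360,300)),cv2.resize(b,(360,240))]))
p=snapshot('top')
for t in ['torch','level','dish','case','tape','driver']:
    d=finder.masks_of(p,t)
    if d: print(t,np.median(pts(p,d[0]['pixels']),0).round(3))
```

```text
24.425 [ 0.61990647 -0.23583449  0.23061056] [ 0.52166925 -1.19094428  0.72868098] 0.007644490612608761
scene rest 0.65 Initial guess is outside of provided bounds
scene pipe 0.95 683 [array([0.6492, 0.0095]), np.float64(-0.1118), np.float64(0.0228), np.float64(0.1501)]
top rest 0.5 index -1 is out of bounds for axis 0 with size 0
top pipe 0.93 990 [array([0.6479, 0.013 ]), np.float64(-0.113), np.float64(0.0218), np.float64(0.1581)]
torch [0.554 0.215 0.097]
level [0.775 0.08  0.046]
case [ 0.489 -0.237  0.029]
tape [ 0.709 -0.136  0.017]
driver [0.691 0.246 0.021]
  return _methods._mean(a, axis=axis, dtype=dtype,
  ret = ret.dtype.type(ret / rcount)
```

View pics/c13.png

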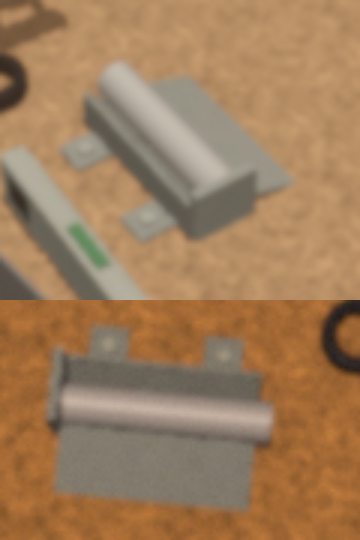

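```bash
python3 -c "
from h import *
print(workorder.finish_job())"
```

```text
the job is handed in; nothing more can be done
None
```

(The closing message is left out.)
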